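# Turn over the unchecked valve block and locate it for inspection

## Robot

A 6-joint arm with a two-finger parallel gripper is mounted at the origin on the work surface. World frame = base frame: x ahead of the robot, y to its left, z up, the work surface at z = 0. Lengths are in m, angles in rad, forces in N, time in s.
With the tool pointing down it reaches from about 0.225 to 0.875 m from the base axis. Payload 3.4 kg.
Tool frame: the origin (TCP) lies on the mounting face of the last link; the fingertips stand 173 mm ahead of it and the grasp point (between the pads) lies 155 mm ahead of it; z points along the fingers, y is the direction in which the jaws open and shut (so a half turn about z gives the same grasp; the last joint's range is limited). The gripper opens to 85 mm and grips with 20 to 120 N. Pads are 22 mm wide; open, the fingers measure 114 mm over their backs; the gripper's body (76 mm by 85 mm) begins 54 mm behind the grasp point. The pads swing forward as they close: fully open they stand 13 mm farther back than shut.
Start: joints at [-1.463, 0.276, 1.505, -0, 1.361, -0.121], TCP at [0.13, -0.56, 0.405] pointing down, gripper open.
Joint ranges: [-2.89, 2.89], [-0.75, 2.08], [0.22, 2.7], [-1.18, 4.32], [0.11, 2.71], [-2.7, 2.7]. Speed limits (rad/s): [2.57, 2.57, 3.14, 3.14, 3.14, 3.14].

## Interface

Orientations are given as a unit quaternion [w, x, y, z].
In Python, from plant import manip, snapshot gives the robot as it stands.
- The arm moves only by the tool send_rows, never from a script. Its argument "increments" is text: rows parted by semicolons, each of 7 numbers parted by spaces: the gripper's target within -1 to 1 (fully open at 1, half-way at 0, shut at -1), then the shift along the tool's x, y, z in units of 40 mm (1.0 is 40 mm), then the turn, a rotation vector about the tool's x, y, z in units of 5 degrees (1.0 is 5 degrees). In form: hand dx dy dz rx ry rz; .... A call has exactly 8 rows; each row shifts and turns the commanded pose from where the row before left it, along the tool's axes as they then stand; what a row does not reach is not made up. A row lasts 1/12 s, in which the tool goes at most 41.7 mm and 7.16 degrees, less where a joint would pass 70% of its speed; a pose out of reach is approached as far as the arm can. A call is refused whole if a number of a shift passes 1 or a number of a turn 1, either way. A call with a gripper value outside its range is refused whole. The fingers move at their own pace and stop on an object; the grip force is fixed at half the most. Time passes only in rows, so rows that do not move let the fingers close, or fill a call up. It gives the time, the measured TCP pose, the force and the opening at its end, in the units of the state.
- manip.get_obs(): the state, without advancing time (a new reading comes with each control period).
- snapshot(name): name is "side" or "top" or "wrist"; returns a dict with "color" (480x640x3 uint8, red, green, blue), "camera_matrix" (3x3 intrinsics, pixels), "camera_from_world" (4x4, takes a point from world to camera coordinates). Camera axes: x right, y up, looking along -z (the intrinsics and any distortion apply to the point x, -y, -z); pixel columns grow to the right and rows downward; lengths in m; the calibration is good to about 2 mm. A picture is of the moment at which its call begins. There is no depth.
- manip.job_done(): hands the job in, once; it reports no verdict.
The state is a dict: "time": time; "joints": joint angles; "joint_velocities": joint speeds; "effort": joint torques, N m; "position": TCP position; "tool_rot": TCP orientation; "ft_force": force on the tool from outside, world axes, zero at the start; "wrist_torque": the same for the moment, N m; "gripper_width": opening from 0.0 (shut) to 1.0 (fully open).
Only numpy, scipy, OpenCV 4.12 (cv2) and the standard library are available. Lean on these libraries where they do the work, as an engineer would, in place of code of your own. Each camera call takes 0.05 s, during which the arm holds its last target. There are 200 camera calls.

## Task

Three small aluminium valve blocks wait on the dark mat; the two that have been checked lie with their ports up, and one still lies ports down, showing only its plain face. Turn that one over and set it, ports up and either way round, on the steel locating plate, flat and pushed gently home so that a long side bears on both pins of the pair and an end bears on the single pin. Do not drop, topple or bang the block, and leave everything else where it is.

Things in the scene. Friction and masses are not known exactly. Their poses are not given: they have to be found in the camera images.
- block: the unchecked valve block: aluminium cuboid 60 x 40 x 30 mm (x, y, z), 0.15 to 0.25 kg, origin at its centre. Its z axis comes out of the port face (20 mm and 10 mm bores, small screw holes, 12 mm deep); the opposite face is plain. Starts on the mat ports down (z pointing down), at any yaw, among the two others. It also stands steadily on an end or a long side.
- block_b: a checked valve block of the same make, lying ports up on the mat; origin at its centre, z axis up. Leave it there.
- block_c: the other checked valve block, lying ports up on the mat; origin at its centre, z axis up. Leave it there.
- mat: dark rubber mat 260 (x) x 340 (y) x 3 mm, fixed to the bench; origin at the centre of its underside. All three blocks start on it, at least 110 mm apart from centre to centre.
- plate: locating plate, fixed: dark steel, 160 (x) x 170 (y) x 12 mm, origin at the centre of its underside, x axis away from the robot (yaw up to 20 degrees). Three steel pins, 10 mm thick, rise 15 mm above its top: a pair at (60, -7) and (60, -43) mm, a single one at (35, -60) mm. The grid of small dark holes is flush. Bare on the -x and +y side of the pins: room to set the block down.
- home (a point): the block's place: its centre when it bears on all three pins, at (35, -25, 27) mm in the plate's frame, axes as the plate's. There its 60 mm length runs along this y axis, its +x side bears on the pair of pins and its -y end on the single pin. The pins are rigid: pushed along +x and along -y the block slides on the plate until it stops against them.
- table: the white bench, top at z = 0.
- caliper: digital caliper, 230 mm long, lying on the bench beyond the mat. Leave it there.
- tweezers: steel tweezers, 140 mm long, 5 mm high, lying on the bench between robot and mat. Leave them there.
- deburrer: hand deburring tool with black handle, 125 mm long, 16 mm high, lying on the bench between robot and locating plate. Leave it there.
- loupe: black eye loupe, 34 mm wide and 31 mm high, standing on the bench beyond the locating plate. Leave it there.
- jar: small amber glass jar, 54 mm wide and 55 mm high, standing on the bench to the left of the mat. Leave it there.
There are look-alikes about, which are no part of the job. Leave any blue, red or turquoise look-alike of the block alone.

How it is judged:
By the outcome, as a careful person would: the job done as asked, in the order asked, and still so for the second after the job is handed in, with the robot touching nothing.
It also fails if it takes over 72 s, if anything falls off the work surface, if the arm or the gripper's body presses on something with over 40 N, if the wrist force passes 120 N, or if a joint passes its speed limit or range.

## Working session

There is one attempt and no reset: what is moved stays moved. The work goes in short steps, Python scripts to look and compute and a tool call to move; the robot and the scene stay as the last step left them, time stands still between calls to the robot, and variables do not carry over. Pictures are saved under pics/ and viewed, about 8 in all and at most 12, crops included, and the job is handed in when it is done.

Besides the shell and the picture viewer there is one more tool, called after "Request:" as a command line: name --argument value ..., lists and objects as JSON in quotes. send_rows: Moves the arm, as the interface text tells. Its arguments: {"type":"object","properties":{"increments":{"type":"string"}},"required":["increments"]}

```bash
ls; mkdir -p pics; cat > h.py <<'E'
import numpy as np, cv2
from plant import manip, snapshot
from scipy.spatial.transform import Rotation as R
def snap(n,f):
    s=snapshot(n); cv2.imwrite('pics/'+f,s['color'][:,:,::-1]); 
    np.savez('pics/'+f+'.npz',K=s['camera_matrix'],T=s['camera_from_world'],color=s['color']); return s
def load(f): 
    d=np.load('pics/'+f+'.npz'); return {'camera_matrix':d['K'],'camera_from_world':d['T'],'color':d['color']}
def ray(s,uv,z):
    K=s['camera_matrix'];T=s['camera_from_world']
    uv=np.atleast_2d(uv).astype(float); d=np.c_[uv,np.ones(len(uv))]@np.linalg.inv(K).T
    d=d*[1,-1,-1]; d=d@T[:3,:3]; c=-T[:3,:3].T@T[:3,3]
    return c+d*((z-c[2])/d[:,2])[:,None]
def proj(s,P):
    P=np.atleast_2d(P);T=s['camera_from_world'];p=(P@T[:3,:3].T+T[:3,3])*[1,-1,-1]
    p=p@s['camera_matrix'].T; return p[:,:2]/p[:,2:]
def st():
    o=manip.get_obs(); q=o['tool_rot']; M=R.from_quat([q[1],q[2],q[3],q[0]]).as_matrix()
    print('t',o['time'],'pos',np.round(o['position'],4),'f',np.round(o['ft_force'],1),'g',o['gripper_width'],'j',np.round(o['joints'],3)); print(np.round(M,3)); return o,M
E
python3 - <<'E'
from h import *
st()
for n in('top','side','wrist'):
    s=snap(n,n+'0.png'); T=s['camera_from_world']; print(n,np.round(-T[:3,:3].T@T[:3,3],3),s['camera_matrix'][0,0])
a=cv2.imread('pics/top0.png');b=cv2.imread('pics/side0.png')
E
```

```text
pics
t 0.0 pos [ 0.1304 -0.5598  0.4038] f [-0.   0.6 -0.1] g 0.99694943433773 j [-1.463  0.277  1.506 -0.     1.361 -0.121]
[[ 0.974  0.227 -0.   ]
 [ 0.227 -0.974  0.002]
 [ 0.    -0.002 -1.   ]]
top [0.446 0.081 1.116] 583.7759713796327
side [0.164 0.92  0.613] 585.7906043477356
wrist [ 0.195 -0.545  0.372] 416.5431376534251
```

View pics/top0.png

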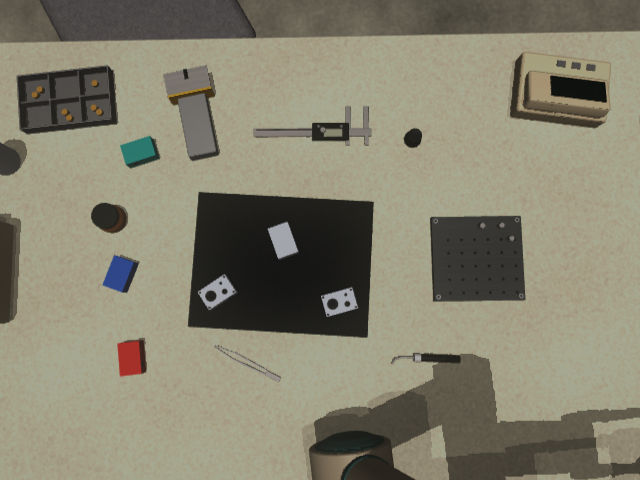

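View pics/side0.png

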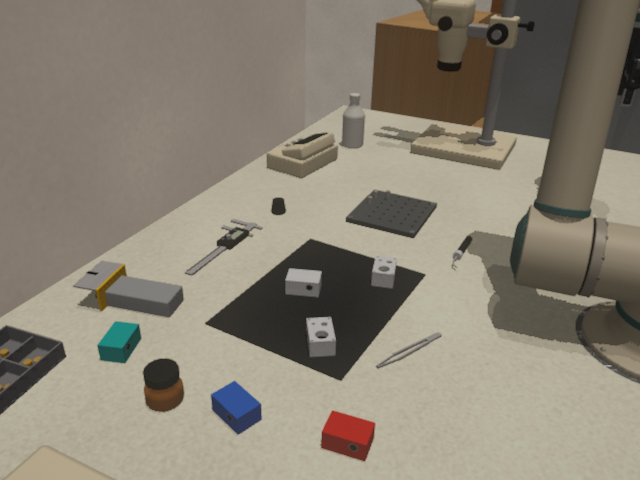

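```bash
python3 - <<'E'
from h import *
s=load('top0.png'); im=s['color']; hsv=cv2.cvtColor(im,cv2.COLOR_RGB2HSV); g=hsv[:,:,2]; sat=hsv[:,:,1]
# block: bright pixels inside mat region
m=np.zeros_like(g); m[205:325,205:365]=((g[205:325,205:365]>90))*255
cs,_=cv2.findContours(m,cv2.RETR_EXTERNAL,cv2.CHAIN_APPROX_NONE)
for c in cs:
    if cv2.contourArea(c)<200: continue
    P=ray(s,c[:,0],0.033)[:,:2].astype(np.float32)
    (cx,cy),(w,h),a=cv2.minAreaRect(P*1000); b=cv2.boxPoints(((cx,cy),(w,h),a))
    e=max([b[1]-b[0],b[2]-b[1]],key=np.linalg.norm)
    print('blk',cx,cy,w,h,'long yaw',np.degrees(np.arctan2(e[1],e[0])))
# plate
m=np.zeros_like(g); m[200:315,415:540]=(g[200:315,415:540]<105)*255
m=cv2.morphologyEx(m,cv2.MORPH_CLOSE,np.ones((9,9)))
c=max(cv2.findContours(m,cv2.RETR_EXTERNAL,cv2.CHAIN_APPROX_NONE)[0],key=cv2.contourArea)
P=ray(s,c[:,0],0.012)[:,:2].astype(np.float32); (cx,cy),(w,h),a=cv2.minAreaRect(P*1000);print('plate',cx,cy,w,h,a)
print('pins',ray(s,[[482,225.5],[501.5,225],[512,238]],0.027)[:,:2]*1000)
big=cv2.resize(im[205:310,420:535],None,fx=5,fy=5,interpolation=cv2.INTER_CUBIC); bb=cv2.resize(im[205:325,205:365],None,fx=4,fy=4)
cv2.imwrite('pics/crop1.png',big[:,:,::-1])
w=load('wrist0.png'); print(np.round(w['camera_from_world'],3))
E
```

```text
blk 459.7324523925781 33.97929000854492 40.279605865478516 60.305946350097656 long yaw -75.17648
blk 480.6779479980469 260.8294372558594 40.93511962890625 59.959434509277344 long yaw -56.86172
blk 575.91845703125 137.46746826171875 61.64451599121094 39.85934829711914 long yaw 18.993788
plate 538.971923828125 -228.1663818359375 159.8892822265625 172.0371551513672 0.07621151953935623
pins [[ 598.56115543 -236.35561218]
 [ 599.0179074  -272.69467345]
 [ 574.26050199 -290.94443436]]
[[ 0.227 -0.974 -0.001 -0.574]
 [ 0.94   0.219 -0.26   0.033]
 [ 0.253  0.058  0.966 -0.377]
 [ 0.     0.     0.     1.   ]]
```

View pics/crop1.png

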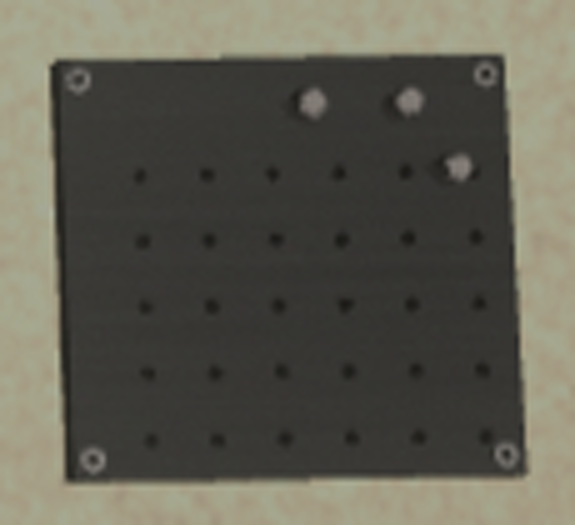

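Request:
send_rows --increments "1 .62 -.6 .05 0 0 0;1 .62 -.6 .05 0 0 0;1 .62 -.6 .05 0 0 0;1 .62 -.6 .05 0 0 0;1 .62 -.6 .05 0 0 0;1 .62 -.6 .05 0 0 0;1 .62 -.6 .05 0 0 0;1 .62 -.6 .05 0 0 0"

```text
time: 0.82
position: [0.2805, -0.3264, 0.3885]
tool_rot: [-0.0, 0.993, 0.114, 0.0]
ft_force: [0.4, 0.8, -0.6]
gripper_width: 1.0
```

Request:
send_rows --increments "1 .62 -.6 .05 0 0 0;1 .62 -.6 .05 0 0 0;1 .62 -.6 .05 0 0 0;1 .62 -.6 .05 0 0 0;1 .62 -.6 .05 0 0 0;1 .62 -.6 .05 0 0 0;1 .62 -.6 .05 0 0 0;1 .62 -.6 .05 0 0 0"

```text
time: 1.48
position: [0.4302, -0.0943, 0.3726]
tool_rot: [0.0, 0.993, 0.114, 0.0]
ft_force: [1.1, -0.3, 0.6]
gripper_width: 0.999
```

Request:
send_rows --increments "1 .62 -.6 .05 0 0 0;1 .62 -.6 .05 0 0 0;1 .62 -.6 .05 0 0 0;1 .62 -.6 .05 0 0 0;1 .62 -.6 .05 0 0 0;1 .62 -.6 .05 0 0 0;1 .62 -.6 .05 0 0 0;1 .62 -.6 .05 0 0 0"

```text
time: 2.15
position: [0.58, 0.1377, 0.3562]
tool_rot: [0.0, 0.993, 0.114, -0.0]
ft_force: [-0.4, -1.1, -0.3]
gripper_width: 0.998
```

Request:
send_rows --increments "1 0 0 0 0 0 -1;1 0 0 0 0 0 -1;1 0 0 0 0 0 -1;1 0 0 0 0 0 -1;1 0 0 0 0 0 -1;1 0 0 0 0 0 -1;1 0 0 0 0 0 -1;1 0 0 0 0 0 -1"

```text
time: 2.82
position: [0.5794, 0.1359, 0.3562]
tool_rot: [-0.0, 0.894, 0.449, -0.0]
ft_force: [0.4, -0.1, -0.6]
gripper_width: 1.0
```

Request:
send_rows --increments "1 0 0 0 0 0 -1;1 0 0 0 0 0 -1;1 0 0 0 0 0 -1;1 0 0 0 0 0 -1;1 0 0 0 0 0 -1;1 0 0 0 0 0 -1;1 0 0 0 0 0 -1;1 0 0 0 0 0 -1"

```text
time: 3.48
position: [0.5793, 0.1359, 0.3563]
tool_rot: [-0.0, 0.686, 0.728, -0.0]
ft_force: [0.2, -0.8, 0.8]
gripper_width: 1.002
```

Request:
send_rows --increments "1 0 0 0 0 0 -1;1 0 0 0 0 0 -1;1 0 0 0 0 0 -1;1 0 0 0 0 0 -.2;1 0 0 0 0 0 0;1 0 0 0 0 0 0;1 0 0 0 0 0 0;1 0 0 0 0 0 0"

```text
time: 4.15
position: [0.5795, 0.1359, 0.3566]
tool_rot: [0.0, 0.58, 0.814, -0.0]
ft_force: [0.3, 0.1, -1.0]
gripper_width: 1.001
```

```bash
python3 - <<'E'
from h import *
st(); s=snap('wrist','wrist1.png')
E
```

```text
t 4.15 pos [0.5795 0.1359 0.3566] f [ 0.3  0.1 -1. ] g 1.0010083245718182 j [ 0.114  0.336  1.539 -0.     1.267 -0.219]
[[-0.327  0.945 -0.   ]
 [ 0.945  0.327 -0.   ]
 [-0.    -0.    -1.   ]]
```

View pics/wrist1.png

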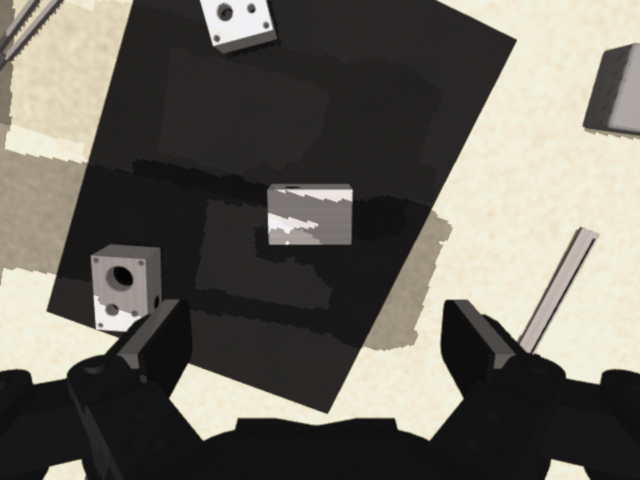

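```bash
python3 - <<'E'
from h import *
s=load('wrist1.png'); g=cv2.cvtColor(s['color'],cv2.COLOR_RGB2HSV)[:,:,2]
m=np.zeros_like(g); m[170:260,250:370]=(g[170:260,250:370]>75)*255
m=cv2.morphologyEx(m,cv2.MORPH_OPEN,np.ones((3,3)))
c=max(cv2.findContours(m,cv2.RETR_EXTERNAL,cv2.CHAIN_APPROX_NONE)[0],key=cv2.contourArea); print(cv2.boundingRect(c))
P=ray(s,[[268,190],[352,190],[352,244],[268,244]],.033)[:,:2]*1000; print(P,P.mean(0),np.linalg.norm(np.diff(P,axis=0),axis=1))
d=P[1]-P[0]+P[2]-P[3]; print(np.degrees(np.arctan2(d[1],d[0])))
print('grasp pt proj',proj(s,[[.5795,.1359,.2]]),proj(s,[[.576,.1375,.033]]))
E
```

```text
(267, 184, 86, 61)
[[541.20375601 145.03467403]
 [597.08079705 164.32865524]
 [610.83133963 127.23932119]
 [552.98892937 107.26382275]] [575.52620552 135.9666183 ] [59.11430814 39.55623999 61.19448474]
19.050762633988107
grasp pt proj [[314.25414528 330.76610157]] [[311.31754771 215.69745056]]
```

Request:
send_rows --increments "1 0 0 0 0 1 0;1 0 0 0 0 1 0;1 0 0 0 0 1 0;1 0 0 0 0 1 0;1 0 0 0 0 1 0;1 0 0 0 0 1 0;1 0 0 0 0 1 0;1 0 0 0 0 1 0"

```text
time: 4.87
position: [0.5796, 0.1357, 0.357]
tool_rot: [-0.28, 0.545, 0.765, 0.2]
ft_force: [0.7, 1.3, -0.8]
gripper_width: 0.999
```

Request:
send_rows --increments "1 0 0 0 0 1 0;1 -.84 0 0 0 0 0;1 -.84 0 0 0 0 0;1 -.84 0 0 0 0 0;1 -.84 0 0 0 0 0;1 -.84 0 0 0 0 0;1 -.84 0 0 0 0 0;1 -.84 0 0 0 0 0"

```text
time: 5.53
position: [0.6343, -0.0224, 0.1892]
tool_rot: [-0.311, 0.536, 0.753, 0.222]
ft_force: [0.8, -0.1, 0.8]
gripper_width: 0.997
```

Request:
send_rows --increments "1 0 0 0 0 0 0;1 0 0 0 0 0 0;1 0 0 0 0 0 0;1 0 0 0 0 0 0;1 0 0 0 0 0 0;1 0 0 0 0 0 0;1 0 0 0 0 0 0;1 0 0 0 0 0 0"

```text
time: 6.2
position: [0.6338, -0.0207, 0.1911]
tool_rot: [-0.311, 0.535, 0.753, 0.222]
ft_force: [0.0, -0.2, 0.0]
gripper_width: 1.002
```

```bash
cat >> h.py <<'E'
def delta(target):
    o,M=st(); print('delta tool units(40mm)',np.round(M.T@(np.array(target)-o['position'])/.04,3))
    z=M[:,2]; print('pad149',np.round(o['position']+.149*z,4))
E
python3 - <<'E'
from h import *
delta([.6117,.0324,.1324])
E
```

```text
t 6.2 pos [ 0.6338 -0.0207  0.1911] f [ 0.  -0.2  0. ] g 1.0018957304344254 j [-0.315  0.672  1.549  0.601  1.482 -0.882]
[[-0.233  0.945 -0.231]
 [ 0.668  0.328  0.668]
 [ 0.707  0.001 -0.708]]
delta tool units(40mm) [-0.02  -0.088  2.052]
pad149 [0.5994 0.0788 0.0856]
```

Request:
send_rows --increments "1 0 -.09 .4 0 0 0;1 0 0 .4 0 0 0;1 0 0 .4 0 0 0;1 0 0 .4 0 0 0;1 0 0 .25 0 0 0;1 -.02 0 .2 0 0 0;1 0 0 0 0 0 0;1 0 0 0 0 0 0"

```text
time: 6.87
position: [0.6119, 0.0319, 0.1318]
tool_rot: [-0.312, 0.536, 0.753, 0.222]
ft_force: [-1.0, -0.0, 0.5]
gripper_width: 0.999
```

Request:
send_rows --increments "0.2 0 0 0 0 0 0;0.2 0 0 0 0 0 0;0.2 0 0 0 0 0 0;0 0 0 0 0 0 0;-.3 0 0 0 0 0 0;-1 0 0 0 0 0 0;-1 0 0 0 0 0 0;-1 0 0 0 0 0 0"

```text
time: 7.53
position: [0.6122, 0.0311, 0.1327]
tool_rot: [-0.311, 0.536, 0.753, 0.222]
ft_force: [0.5, -4.5, 5.1]
gripper_width: 0.692
```

```bash
python3 - <<'E'
from h import *
delta([.6117,.0324,.1324]); 
a=snap('side','side2.png')['color'][200:400,200:460]; b=snap('top','top2.png')['color'][160:310,180:400]
cv2.imwrite('pics/c2.png',np.hstack([cv2.resize(a,(390,300)),cv2.resize(b,(400,300))])[:,:,::-1])
E
```

```text
t 7.5333 pos [0.6122 0.0311 0.1327] f [ 0.5 -4.5  5.1] g 0.6915441265268242 j [-0.251  0.712  1.664  0.653  1.327 -0.934]
[[-0.232  0.945 -0.23 ]
 [ 0.668  0.327  0.668]
 [ 0.706  0.001 -0.708]]
delta tool units(40mm) [ 0.018 -0.001  0.029]
pad149 [0.5779 0.1307 0.0273]
```

View pics/c2.png

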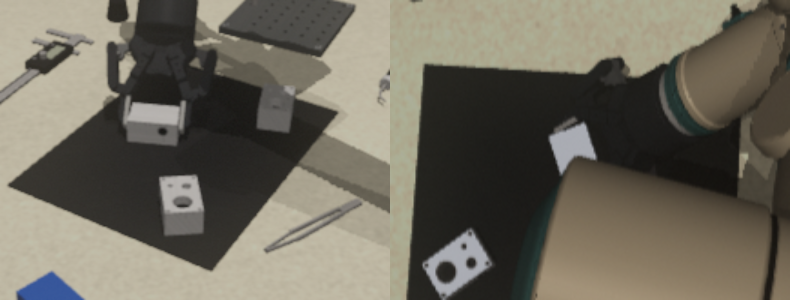

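Request:
send_rows --increments "-1 .1 0 -.1 0 0 0;-1 .25 0 -.25 0 0 0;-1 .35 0 -.35 0 0 0;-1 .35 0 -.35 0 0 0;-1 .35 0 -.35 0 0 0;-1 .25 0 -.25 0 0 0;-1 .12 0 -.12 0 -.4 0;-1 0 0 0 0 -.6 0"

```text
time: 8.3
position: [0.612, 0.0316, 0.2335]
tool_rot: [-0.276, 0.545, 0.766, 0.198]
ft_force: [-0.3, -0.9, -2.4]
gripper_width: 0.694
```

Request:
send_rows --increments "-1 0 0 0 0 -1 0;-1 0 0 0 0 -1 0;-1 0 0 0 0 -1 0;-1 0 0 0 0 -1 0;-1 0 0 0 0 -1 0;-1 0 0 0 0 -1 0;-1 0 0 0 0 -1 0;-1 0 0 0 0 -1 0"

```text
time: 8.97
position: [0.6112, 0.0322, 0.232]
tool_rot: [0.002, 0.58, 0.815, -0.001]
ft_force: [-0.5, -0.3, -2.0]
gripper_width: 0.694
```

Request:
send_rows --increments "-1 0 0 0 0 -1 0;-1 0 0 0 0 -1 0;-1 0 0 0 0 -1 0;-1 0 0 0 0 -1 0;-1 0 0 0 0 -1 0;-1 0 0 0 0 -1 0;-1 0 0 0 0 -1 0;-1 0 0 0 0 -1 0"

```text
time: 9.63
position: [0.6112, 0.0325, 0.2319]
tool_rot: [0.28, 0.545, 0.765, -0.199]
ft_force: [-1.1, 0.2, -1.8]
gripper_width: 0.694
```

Request:
send_rows --increments "-1 0 0 0 0 -.6 0;-1 0 0 0 0 -.4 0;-1 0 0 0 0 0 0;-1 0 0 0 0 0 0;-1 0 0 0 0 0 0;-1 0 0 0 0 0 0;-1 0 0 0 0 0 0;-1 0 0 0 0 0 0"

```text
time: 10.3
position: [0.6118, 0.0316, 0.2322]
tool_rot: [0.312, 0.536, 0.752, -0.222]
ft_force: [0.3, 0.3, -1.6]
gripper_width: 0.689
```

```bash
python3 - <<'E'
from h import *
delta([.5514,.2073,.1448])
E
```

```text
t 10.3 pos [0.6118 0.0316 0.2322] f [ 0.3  0.3 -1.6] g 0.6894360586175301 j [ 0.156  0.506  1.774 -0.992  0.982  0.456]
[[-0.231  0.945  0.231]
 [ 0.669  0.327 -0.668]
 [-0.707  0.001 -0.707]]
delta tool units(40mm) [ 4.829  0.007 -1.738]
pad149 [ 0.6463 -0.0679  0.1268]
```

Request:
send_rows --increments "-1 .3 0 -.1 0 0 0;-1 .6 0 -.2 0 0 0;-1 .75 0 -.3 0 0 0;-1 .75 0 -.3 0 0 0;-1 .75 0 -.3 0 0 0;-1 .75 0 -.3 0 0 0;-1 .6 0 -.2 0 0 0;-1 .33 0 -.04 0 0 0"

```text
time: 10.97
position: [0.5496, 0.2107, 0.143]
tool_rot: [0.311, 0.535, 0.754, -0.221]
ft_force: [0.7, -0.5, -2.3]
gripper_width: 0.693
```

```bash
python3 - <<'E'
from h import *
delta([.5514,.2073,.1348])
a=snap('side','side3.png')['color'][200:400,200:460]; b=snap('top','top3.png')['color'][160:310,180:400]
cv2.imwrite('pics/c3.png',np.hstack([cv2.resize(a,(390,300)),cv2.resize(b,(400,300))])[:,:,::-1])
E
```

```text
t 10.9667 pos [0.5496 0.2107 0.143 ] f [ 0.7 -0.5 -2.3] g 0.6929494261418094 j [ 0.475  0.646  1.797 -0.922  1.071  0.758]
[[-0.234  0.944  0.233]
 [ 0.669  0.33  -0.666]
 [-0.706 -0.    -0.708]]
delta tool units(40mm) [0.077 0.014 0.211]
pad149 [0.5844 0.1114 0.0374]
```

View pics/c3.png

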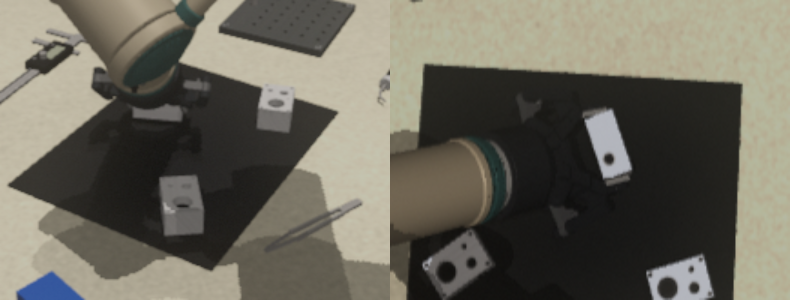

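Request:
send_rows --increments "-1 .035 0 .035 0 0 0;-1 .035 0 .035 0 0 0;-1 .02 0 .02 0 0 0;-1 .01 0 .01 0 0 0;-1 .01 0 .01 0 0 0;-1 0 0 0 0 0 0;-1 0 0 0 0 0 0;-1 0 0 0 0 0 0"

```text
time: 11.73
position: [0.551, 0.2072, 0.1385]
tool_rot: [0.312, 0.536, 0.753, -0.222]
ft_force: [0.1, -0.4, -2.5]
gripper_width: 0.691
```

Request:
send_rows --increments "-1 .01 0 .01 0 0 0;-1 .01 0 .01 0 0 0;-1 .01 0 .01 0 0 0;-1 0 0 0 0 0 0;-1 0 0 0 0 0 0;-1 0 0 0 0 0 0;-1 0 0 0 0 0 0;-1 0 0 0 0 0 0"

```text
time: 12.4
position: [0.5509, 0.2075, 0.1366]
tool_rot: [0.312, 0.536, 0.753, -0.222]
ft_force: [0.6, -0.0, -2.5]
gripper_width: 0.695
```

```bash
python3 - <<'E'
from h import *
delta([.5514,.2073,.1348])
E
```

```text
t 12.4 pos [0.5509 0.2075 0.1366] f [ 0.6 -0.  -2.5] g 0.6950074623165211 j [ 0.47   0.655  1.801 -0.931  1.063  0.77 ]
[[-0.231  0.945  0.232]
 [ 0.668  0.327 -0.668]
 [-0.707  0.    -0.707]]
delta tool units(40mm) [0.027 0.011 0.038]
pad149 [0.5854 0.1079 0.0313]
```

Request:
send_rows --increments "-1 .01 0 .01 0 0 0;-1 .01 0 .01 0 0 0;-1 0 0 0 0 0 0;-1 0 0 0 0 0 0;-1 0 0 0 0 0 0;-1 0 0 0 0 0 0;-1 0 0 0 0 0 0;-1 0 0 0 0 0 0"

```text
time: 13.07
position: [0.5509, 0.2074, 0.1355]
tool_rot: [0.312, 0.536, 0.753, -0.222]
ft_force: [-0.2, -0.1, -1.8]
gripper_width: 0.69
```

Request:
send_rows --increments "-1 .01 0 .01 0 0 0;-1 .01 0 .01 0 0 0;-1 0 0 0 0 0 0;-1 0 0 0 0 0 0;-1 0 0 0 0 0 0;-1 0 0 0 0 0 0;-1 0 0 0 0 0 0;-1 0 0 0 0 0 0"

```text
time: 13.73
position: [0.5509, 0.2075, 0.1348]
tool_rot: [0.312, 0.536, 0.753, -0.222]
ft_force: [-2.7, 2.0, 5.4]
gripper_width: 0.692
```

Request:
send_rows --increments ".45 0 0 0 0 0 0;.5 0 0 0 0 0 0;.6 0 0 0 0 0 0;.7 0 0 0 0 0 0;1 0 0 0 0 0 0;1 0 0 0 0 0 0;1 0 0 0 0 0 0;1 0 0 0 0 0 0"

```text
time: 14.4
position: [0.5509, 0.2074, 0.1343]
tool_rot: [0.312, 0.536, 0.753, -0.222]
ft_force: [-0.7, 0.3, 0.0]
gripper_width: 0.998
```

Request:
send_rows --increments "1 0 0 -.15 0 0 0;1 0 0 -.3 0 0 0;1 0 0 -.4 0 0 0;1 0 0 -.5 0 0 0;1 0 0 -.5 0 0 0;1 0 0 -.4 0 0 0;1 0 0 -.3 0 0 0;1 -.5 0 -.5 0 0 0"

```text
time: 15.07
position: [0.5256, 0.2773, 0.2329]
tool_rot: [0.31, 0.534, 0.754, -0.223]
ft_force: [-0.4, -0.5, 1.0]
gripper_width: 1.001
```

```bash
python3 - <<'E'
from h import *
st()
a=snap('side','side4.png')['color'][200:400,200:460]; b=snap('top','top4.png')['color'][160:310,180:400]
cv2.imwrite('pics/c4.png',np.hstack([cv2.resize(a,(390,300)),cv2.resize(b,(400,300))])[:,:,::-1])
s=load('top4.png'); g=cv2.cvtColor(s['color'],cv2.COLOR_RGB2HSV)[:,:,2]
m=np.zeros_like(g); m[205:285,275:345]=(g[205:285,275:345]>90)*255
for c in cv2.findContours(m,cv2.RETR_EXTERNAL,cv2.CHAIN_APPROX_NONE)[0]:
    if cv2.contourArea(c)<100: continue
    P=ray(s,c[:,0],0.043)[:,:2].astype(np.float32)*1000; r=cv2.minAreaRect(P); b=cv2.boxPoints(r)
    e=max([b[1]-b[0],b[2]-b[1]],key=np.linalg.norm)
    print(r,np.degrees(np.arctan2(e[1],e[0])))
E
```

```text
t 15.0667 pos [0.5256 0.2773 0.2329] f [-0.4 -0.5  1. ] g 1.001077572990768 j [ 0.588  0.55   1.678 -0.794  1.276  0.637]
[[-0.236  0.944  0.229]
 [ 0.668  0.329 -0.668]
 [-0.706 -0.005 -0.708]]
((589.635986328125, 101.51138305664062), (61.63437271118164, 30.25931167602539), 18.931377410888672) 18.931374
```

View pics/c4.png

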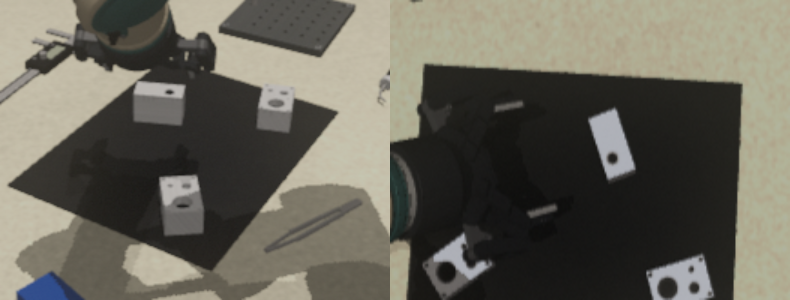

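Request:
send_rows --increments "1 -.3 0 -.3 0 0 0;1 -.3 0 -.3 0 .5 0;1 -.3 0 -.3 0 .7 0;1 0 0 0 0 .8 0;1 0 0 0 0 1 0;1 0 0 0 0 1 0;1 0 0 0 0 1 0;1 0 0 0 0 1 0"

```text
time: 15.83
position: [0.5271, 0.2752, 0.2859]
tool_rot: [0.105, 0.575, 0.808, -0.074]
ft_force: [-0.2, 0.0, -0.3]
gripper_width: 1.004
```

Request:
send_rows --increments "1 0 0 0 0 1 0;1 0 0 0 0 1 0;1 0 0 0 0 1 0;1 0 0 0 0 1 0;1 0 0 0 0 1 0;1 0 0 0 0 1 0;1 0 0 0 0 1 0;1 0 0 0 0 1 0"

```text
time: 16.5
position: [0.5272, 0.2749, 0.2859]
tool_rot: [-0.178, 0.566, 0.795, 0.127]
ft_force: [-0.8, 0.3, -0.1]
gripper_width: 1.003
```

Request:
send_rows --increments "1 0 0 0 0 1 0;1 0 0 0 0 1 0;1 0 0 0 0 1 0;1 0 0 0 0 1 0;1 0 0 0 0 0 0;1 0 0 0 0 0 0;1 0 0 0 0 0 0;1 0 0 0 0 0 0"

```text
time: 17.17
position: [0.5274, 0.2752, 0.286]
tool_rot: [-0.311, 0.536, 0.753, 0.222]
ft_force: [-0.8, -0.2, -0.7]
gripper_width: 1.001
```

```bash
python3 - <<'E'
from h import *
delta([.6447,-.0606,.19])
E
```

```text
t 17.1667 pos [0.5274 0.2752 0.286 ] f [-0.8 -0.2 -0.7] g 1.0006102263679184 j [ 0.135  0.443  1.718  0.804  1.289 -0.559]
[[-0.233  0.945 -0.231]
 [ 0.669  0.328  0.667]
 [ 0.706  0.001 -0.708]]
delta tool units(40mm) [-7.993  0.014 -4.578]
pad149 [0.4929 0.3746 0.1804]
```

Request:
send_rows --increments "1 -.5 0 -.5 0 0 0;1 -.75 0 -.5 0 0 0;1 -.75 0 -.5 0 0 0;1 -.75 0 -.5 0 0 0;1 -.75 0 -.5 0 0 0;1 -.75 0 -.5 0 0 0;1 -.75 0 -.5 0 0 0;1 -.75 0 -.5 0 0 0"

```text
time: 17.83
position: [0.6183, 0.0132, 0.2364]
tool_rot: [-0.311, 0.536, 0.753, 0.221]
ft_force: [1.0, 1.0, 0.5]
gripper_width: 0.998
```

Request:
send_rows --increments "1 -.75 .01 -.4 0 0 0;1 -.7 0 -.18 0 0 0;1 -.5 0 0 0 0 0;1 -.29 0 0 0 0 0;1 0 0 0 0 0 0;1 0 0 0 0 0 0;1 0 0 0 0 0 0;1 0 0 0 0 0 0"

```text
time: 18.5
position: [0.644, -0.0593, 0.1902]
tool_rot: [-0.312, 0.535, 0.753, 0.222]
ft_force: [0.1, -0.2, 0.4]
gripper_width: 1.0
```

```bash
python3 - <<'E'
from h import *
delta([.6262,-.0072,.1333])
E
```

```text
t 18.5 pos [ 0.644  -0.0593  0.1902] f [ 0.1 -0.2  0.4] g 0.9999300860903451 j [-0.363  0.695  1.499  0.574  1.526 -0.899]
[[-0.233  0.944 -0.232]
 [ 0.668  0.329  0.668]
 [ 0.707  0.001 -0.707]]
delta tool units(40mm) [-0.033  0.007  1.98 ]
pad149 [0.6094 0.0402 0.0849]
```

Request:
send_rows --increments "1 -.03 .01 .4 0 0 0;1 0 0 .4 0 0 0;1 0 0 .4 0 0 0;1 0 0 .4 0 0 0;1 0 0 .25 0 0 0;1 0 0 .13 0 0 0;1 0 0 0 0 0 0;1 0 0 0 0 0 0"

```text
time: 19.17
position: [0.6268, -0.0085, 0.1329]
tool_rot: [-0.311, 0.536, 0.753, 0.222]
ft_force: [0.1, -0.2, -0.6]
gripper_width: 0.999
```

Request:
send_rows --increments "0.2 0 0 0 0 0 0;0.2 0 0 0 0 0 0;0.2 0 0 0 0 0 0;0 0 0 0 0 0 0;-.3 0 0 0 0 0 0;-1 0 0 0 0 0 0;-1 0 0 0 0 0 0;-1 0 0 0 0 0 0"

```text
time: 19.83
position: [0.6271, -0.0094, 0.1333]
tool_rot: [-0.311, 0.536, 0.753, 0.222]
ft_force: [1.0, -3.9, 6.4]
gripper_width: 0.688
```

```bash
python3 - <<'E'
from h import *
delta([.6262,-.0072,.1333])
E
```

```text
t 19.8333 pos [ 0.6271 -0.0094  0.1333] f [ 1.  -3.9  6.4] g 0.6877286776950158 j [-0.303  0.732  1.608  0.618  1.378 -0.943]
[[-0.232  0.945 -0.23 ]
 [ 0.669  0.327  0.668]
 [ 0.707  0.001 -0.708]]
delta tool units(40mm) [ 0.043 -0.002  0.042]
pad149 [0.5928 0.0901 0.0278]
```

Request:
send_rows --increments "-1 .1 0 -.1 0 0 0;-1 .25 0 -.25 0 0 0;-1 .3 0 -.3 0 0 0;-1 .24 0 -.24 0 0 0;-1 -.3 -.15 -.5 0 0 0;-1 -.3 -.15 -.5 0 0 0;-1 -.3 -.15 -.5 0 0 0;-1 -.3 -.15 -.5 0 0 0"

```text
time: 20.5
position: [0.6335, -0.1026, 0.2067]
tool_rot: [-0.311, 0.536, 0.753, 0.222]
ft_force: [0.3, -0.1, -2.4]
gripper_width: 0.691
```

Request:
send_rows --increments "-1 -.35 -.15 -.6 0 0 0;-1 -.35 -.15 -.6 0 0 0;-1 -.35 -.15 -.6 0 0 0;-1 -.31 -.15 -.54 0 -.5 0;-1 0 0 0 0 -1 0;-1 0 0 0 0 -1 0;-1 0 0 0 0 -1 0;-1 0 0 0 0 -1 0"

```text
time: 21.17
position: [0.6449, -0.2091, 0.2339]
tool_rot: [-0.157, 0.569, 0.799, 0.112]
ft_force: [0.3, 0.4, -1.8]
gripper_width: 0.693
```

Request:
send_rows --increments "-1 0 0 0 0 -1 0;-1 0 0 0 0 -1 0;-1 0 0 0 0 -1 0;-1 0 0 0 0 -1 0;-1 0 0 0 0 -.5 0;-1 0 0 0 0 0 .5;-1 0 0 0 0 0 1;-1 0 0 0 0 0 1"

```text
time: 21.83
position: [0.6446, -0.2079, 0.2338]
tool_rot: [-0.001, 0.667, 0.745, 0.0]
ft_force: [0.2, 0.0, -2.6]
gripper_width: 0.693
```

Request:
send_rows --increments "-1 0 0 0 0 0 1;-1 0 0 0 0 0 1;-1 0 0 0 0 0 1;-1 0 0 0 0 0 1;-1 0 0 0 0 0 1;-1 0 0 0 0 0 1;-1 0 0 0 0 0 1;-1 0 0 0 0 0 1"

```text
time: 22.5
position: [0.6446, -0.2082, 0.2337]
tool_rot: [-0.001, 0.882, 0.472, -0.0]
ft_force: [-0.1, 0.3, -2.4]
gripper_width: 0.694
```

Request:
send_rows --increments "-1 0 0 0 0 0 1;-1 0 0 0 0 0 1;-1 0 0 0 0 0 1;-1 0 0 0 0 0 1;-1 0 0 0 0 0 1;-1 0 0 0 0 0 1;-1 0 0 0 0 0 1;-1 0 0 0 0 0 1"

```text
time: 23.17
position: [0.6446, -0.2082, 0.2336]
tool_rot: [-0.001, 0.99, 0.142, -0.0]
ft_force: [-0.5, 0.7, -0.9]
gripper_width: 0.694
```

Request:
send_rows --increments "-1 0 0 0 0 0 1;-1 0 0 0 0 0 1;-1 0 0 0 0 0 1;-1 0 0 0 0 0 .2;-1 0 0 0 0 0 0;-1 0 0 0 0 0 0;-1 0 0 0 0 0 0;-1 0 0 0 0 0 0"

```text
time: 23.83
position: [0.6451, -0.2087, 0.2332]
tool_rot: [-0.0, 1.0, 0.006, -0.0]
ft_force: [0.6, -0.3, -2.6]
gripper_width: 0.69
```

```bash
python3 - <<'E'
from h import *
delta([.645,-.21,.153])
E
```

```text
t 23.8333 pos [ 0.6451 -0.2087  0.2332] f [ 0.6 -0.3 -2.6] g 0.6904885721740186 j [-0.415  0.551  1.503  0.     1.088  1.144]
[[ 1.     0.011 -0.   ]
 [ 0.011 -1.     0.   ]
 [-0.    -0.    -1.   ]]
delta tool units(40mm) [-1.000e-03  3.200e-02  2.005e+00]
pad149 [ 0.645  -0.2087  0.0842]
```

Request:
send_rows --increments "-1 0 .03 0 0 -.5 0;-1 0 0 0 0 -1 0;-1 0 0 0 0 -1 0;-1 0 0 0 0 -1 0;-1 0 0 0 0 -1 0;-1 0 0 0 0 -1 0;-1 0 0 0 0 -1 0;-1 0 0 0 0 -1 0"

```text
time: 24.5
position: [0.6457, -0.21, 0.2332]
tool_rot: [0.002, 0.947, 0.005, -0.322]
ft_force: [-0.8, 0.4, -2.8]
gripper_width: 0.692
```

Request:
send_rows --increments "-1 0 0 0 0 -1 0;-1 .1 0 .1 0 -.5 0;-1 .25 0 .25 0 0 0;-1 .3 0 .3 0 0 0;-1 .3 0 .3 0 0 0;-1 .2 0 .2 0 0 0;-1 .15 0 .15 0 0 0;-1 .05 0 .05 0 0 0"

```text
time: 25.17
position: [0.6451, -0.2099, 0.1549]
tool_rot: [0.002, 0.924, 0.005, -0.383]
ft_force: [-0.3, 0.5, -1.6]
gripper_width: 0.691
```

```bash
python3 - <<'E'
from h import *
delta([.645,-.21,.143])
a=snap('side','side5.png')['color'][150:270,320:480]; b=snap('top','top5.png')['color'][190:310,410:540]
cv2.imwrite('pics/c5.png',np.hstack([cv2.resize(a,(400,300)),cv2.resize(b,(325,300))])[:,:,::-1])
E
```

```text
t 25.1667 pos [ 0.6451 -0.2099  0.1549] f [-0.3  0.5 -1.6] g 0.6909154919372548 j [-0.347  0.846  1.253 -0.256  1.789  1.255]
[[ 0.706  0.011 -0.708]
 [ 0.008 -1.    -0.007]
 [-0.708 -0.001 -0.707]]
delta tool units(40mm) [0.209 0.002 0.212]
pad149 [ 0.5397 -0.2109  0.0497]
```

View pics/c5.png

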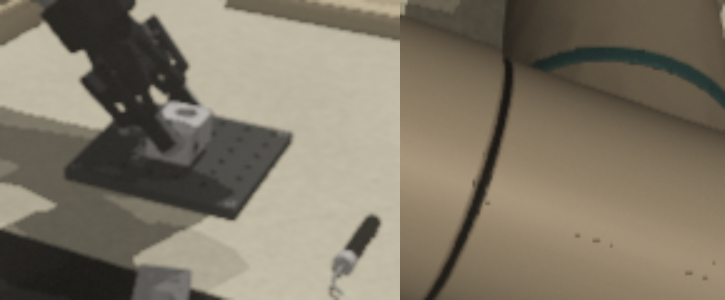

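Request:
send_rows --increments "-1 .05 0 .05 0 0 0;-1 .05 0 .05 0 0 0;-1 .03 0 .03 0 0 0;-1 .02 0 .02 0 0 0;-1 .01 0 .01 0 0 0;-1 0 0 0 0 0 0;-1 0 0 0 0 0 0;-1 0 0 0 0 0 0"

```text
time: 25.93
position: [0.6454, -0.21, 0.1478]
tool_rot: [0.002, 0.924, 0.005, -0.383]
ft_force: [0.3, 0.1, -1.7]
gripper_width: 0.69
```

Request:
send_rows --increments "-1 .01 0 .01 0 0 0;-1 .01 0 .01 0 0 0;-1 0 0 0 0 0 0;-1 0 0 0 0 0 0;-1 0 0 0 0 0 0;-1 0 0 0 0 0 0;-1 0 0 0 0 0 0;-1 0 0 0 0 0 0"

```text
time: 26.6
position: [0.6454, -0.21, 0.1466]
tool_rot: [0.002, 0.924, 0.005, -0.383]
ft_force: [-0.1, -0.2, -1.3]
gripper_width: 0.692
```

Request:
send_rows --increments "-1 .01 0 .01 0 0 0;-1 .01 0 .01 0 0 0;-1 .01 0 .01 0 0 0;-1 0 0 0 0 0 0;-1 0 0 0 0 0 0;-1 0 0 0 0 0 0;-1 0 0 0 0 0 0;-1 0 0 0 0 0 0"

```text
time: 27.27
position: [0.6454, -0.21, 0.1449]
tool_rot: [0.002, 0.924, 0.005, -0.383]
ft_force: [0.3, 0.6, -2.4]
gripper_width: 0.691
```

Request:
send_rows --increments "-1 .01 0 .01 0 0 0;-1 .01 0 .01 0 0 0;-1 0 0 0 0 0 0;-1 0 0 0 0 0 0;-1 0 0 0 0 0 0;-1 0 0 0 0 0 0;-1 0 0 0 0 0 0;-1 0 0 0 0 0 0"

```text
time: 27.93
position: [0.6454, -0.21, 0.1437]
tool_rot: [0.002, 0.924, 0.005, -0.383]
ft_force: [-0.2, -0.7, -2.5]
gripper_width: 0.691
```

Request:
send_rows --increments "-1 .01 0 .01 0 0 0;-1 .01 0 .01 0 0 0;-1 0 0 0 0 0 0;-1 0 0 0 0 0 0;-1 0 0 0 0 0 0;-1 0 0 0 0 0 0;-1 0 0 0 0 0 0;-1 0 0 0 0 0 0"

```text
time: 28.6
position: [0.6455, -0.21, 0.1434]
tool_rot: [0.002, 0.924, 0.005, -0.383]
ft_force: [2.0, 1.1, 6.2]
gripper_width: 0.694
```

Request:
send_rows --increments ".45 0 0 0 0 0 0;.5 0 0 0 0 0 0;.6 0 0 0 0 0 0;.7 0 0 0 0 0 0;1 0 0 0 0 0 0;1 0 0 0 0 0 0;1 0 0 0 0 0 0;1 0 0 0 0 0 0"

```text
time: 29.27
position: [0.6454, -0.21, 0.1425]
tool_rot: [0.002, 0.924, 0.005, -0.383]
ft_force: [1.0, 0.6, 0.0]
gripper_width: 0.999
```

Request:
send_rows --increments "1 0 0 -.15 0 0 0;1 0 0 -.3 0 0 0;1 0 0 -.4 0 0 0;1 0 0 -.5 0 0 0;1 0 0 -.5 0 0 0;1 -.4 0 -.4 0 0 0;1 -.5 0 -.5 0 0 0;1 -.5 0 -.5 0 0 0"

```text
time: 29.93
position: [0.698, -0.2092, 0.2747]
tool_rot: [0.002, 0.924, 0.005, -0.383]
ft_force: [1.0, 0.3, -1.5]
gripper_width: 1.0
```

Request:
send_rows --increments "-.5 -.4 0 -.4 0 .5 0;-1 0 0 0 0 1 0;-1 0 0 0 0 1 0;-1 0 0 0 0 1 0;-1 0 0 0 0 1 0;-1 0 0 0 0 1 0;-1 0 0 0 0 1 0;-1 0 0 0 0 1 0"

```text
time: 30.6
position: [0.6979, -0.2093, 0.2975]
tool_rot: [0.001, 0.998, 0.005, -0.063]
ft_force: [0.5, -0.2, -0.8]
gripper_width: -0.0
```

Request:
send_rows --increments "-1 0 0 0 0 1 0;-1 0 0 0 0 .5 0;-1 0 0 0 0 0 0;-1 0 0 0 0 0 0;-1 0 0 0 0 0 0;-1 0 0 0 0 0 0;-1 0 0 0 0 0 0;-1 0 0 0 0 0 0"

```text
time: 31.27
position: [0.698, -0.2094, 0.2963]
tool_rot: [-0.0, 1.0, 0.005, -0.0]
ft_force: [-0.4, 0.1, 0.5]
gripper_width: 0.002
```

```bash
python3 - <<'E'
from h import *
st()
s=snap('wrist','wrist6.png')
t=snap('top','top6.png')
cv2.imwrite('pics/c6.png',np.hstack([cv2.resize(s['color'],(400,300)),cv2.resize(t['color'][190:310,410:540],(325,300))])[:,:,::-1])
E
```

```text
t 31.2667 pos [ 0.698  -0.2094  0.2963] f [-0.4  0.1  0.5] g 0.001889507198077729 j [-0.387  0.57   1.294 -0.     1.279  1.173]
[[ 1.     0.011 -0.001]
 [ 0.011 -1.     0.   ]
 [-0.001 -0.    -1.   ]]
```

View pics/c6.png

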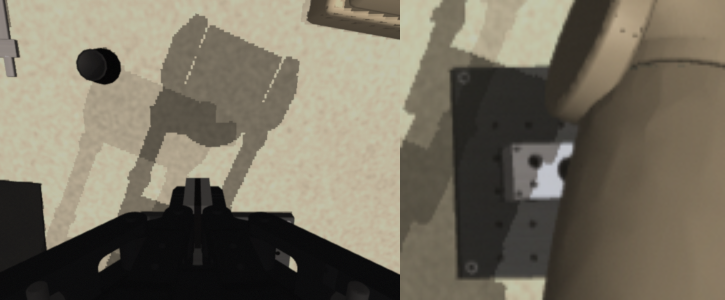

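Request:
send_rows --increments "-1 -.5 -.25 0 0 0 0;-1 -.8 -.4 0 0 0 0;-1 -.8 -.4 0 0 0 0;-1 -.8 -.4 0 0 0 0;-1 -.7 -.35 0 0 0 0;-1 -.48 -.18 0 0 0 0;-1 0 0 .4 0 0 0;-1 0 0 .5 0 0 0"

```text
time: 32.03
position: [0.5332, -0.1315, 0.2625]
tool_rot: [0.001, 1.0, 0.006, 0.002]
ft_force: [0.3, -0.5, -0.0]
gripper_width: 0.0
```

Request:
send_rows --increments "-1 0 0 .5 0 0 0;-1 0 0 .5 0 0 0;-1 0 0 .35 0 0 0;-1 0 0 .2 0 0 0;-1 0 0 .1 0 0 0;-1 0 0 0 0 0 0;-1 0 0 0 0 0 0;-1 0 0 0 0 0 0"

```text
time: 32.7
position: [0.5342, -0.1322, 0.1956]
tool_rot: [0.0, 1.0, 0.005, 0.001]
ft_force: [-0.4, -0.5, -0.4]
gripper_width: 0.0
```

```bash
python3 - <<'E'
from h import *
delta([.535,-.1655,.193])
s=snap('wrist','wrist7.png')
t=snap('side','side7.png')
cv2.imwrite('pics/c7.png',np.hstack([cv2.resize(s['color'],(400,300)),cv2.resize(t['color'][150:270,320:480],(400,300))])[:,:,::-1])
E
```

```text
t 32.7 pos [ 0.5342 -0.1322  0.1956] f [-0.4 -0.5 -0.4] g 0.00046668483471343886 j [-0.369  0.436  1.846 -0.     0.857  1.191]
[[ 1.     0.011  0.002]
 [ 0.011 -1.    -0.001]
 [ 0.002  0.001 -1.   ]]
delta tool units(40mm) [0.011 0.833 0.067]
pad149 [ 0.5345 -0.1323  0.0466]
```

View pics/c7.png

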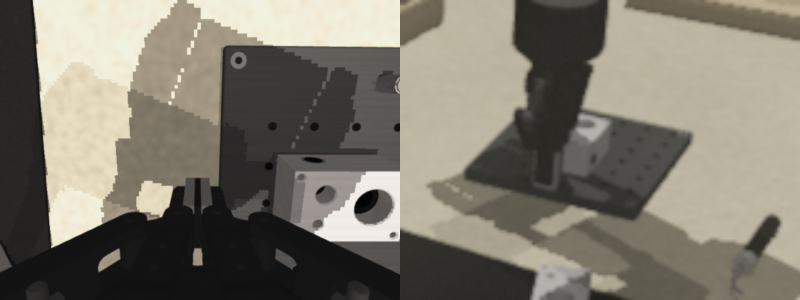

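Request:
send_rows --increments "-1 0 .2 0 0 0 0;-1 0 .2 0 0 0 0;-1 0 .15 0 0 0 0;-1 0 .06 0 0 0 0;-1 0 .05 0 0 0 0;-1 0 .05 0 0 0 0;-1 0 .05 0 0 0 0;-1 0 .05 0 0 0 0"

```text
time: 33.47
position: [0.534, -0.1645, 0.1947]
tool_rot: [-0.0, 1.0, 0.005, -0.0]
ft_force: [-0.5, 0.4, 0.3]
gripper_width: 0.001
```

Request:
send_rows --increments "-1 0 .06 0 0 0 0;-1 0 .08 0 0 0 0;-1 0 .1 0 0 0 0;-1 0 .1 0 0 0 0;-1 0 .1 0 0 0 0;-1 0 .1 0 0 0 0;-1 0 .1 0 0 0 0;-1 0 .1 0 0 0 0"

```text
time: 34.13
position: [0.5343, -0.1944, 0.1947]
tool_rot: [0.0, 1.0, 0.005, -0.0]
ft_force: [-0.5, 1.0, 0.0]
gripper_width: 0.003
```

Request:
send_rows --increments "-1 0 .1 0 0 0 0;-1 0 .08 0 0 0 0;-1 0 .06 0 0 0 0;-1 0 .02 0 0 0 0;-1 0 0 0 0 0 0;-1 0 0 0 0 0 0;-1 0 -.1 0 0 0 0;-1 0 -.3 0 0 0 0"

```text
time: 34.8
position: [0.5346, -0.1891, 0.1949]
tool_rot: [0.001, 1.0, 0.005, 0.001]
ft_force: [-0.1, 0.7, -0.1]
gripper_width: -0.001
```

```bash
python3 - <<'E'
from h import *
st()
s=snap('wrist','wrist8.png')
t=snap('side','side8.png')
cv2.imwrite('pics/c8.png',np.hstack([cv2.resize(s['color'],(400,300)),cv2.resize(t['color'][150:270,320:480],(400,300))])[:,:,::-1])
E
```

```text
t 34.8 pos [ 0.5346 -0.1891  0.1949] f [-0.1  0.7 -0.1] g -0.0011130424257593764 j [-4.620e-01  4.570e-01  1.809e+00 -1.000e-03  8.740e-01  1.100e+00]
[[ 1.     0.009  0.001]
 [ 0.009 -1.    -0.001]
 [ 0.001  0.001 -1.   ]]
```

View pics/c8.png

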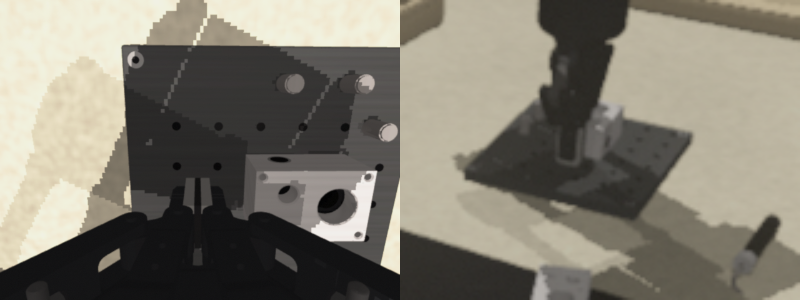

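```bash
python3 - <<'E'
from h import *
s=load('wrist8.png'); g=cv2.cvtColor(s['color'],cv2.COLOR_RGB2HSV)[:,:,2]
print('pins',ray(s,[[470,122],[588,125],[623,206]],.027)[:,:2]*1000)
print('top corners',ray(s,[[411,285],[600,269],[589,384]],.042)[:,:2]*1000)
E
```

```text
pins [[ 602.39998319 -237.08636579]
 [ 601.82631417 -274.45530124]
 [ 576.01264688 -290.71487686]]
top corners [[ 553.34752547 -218.48980113]
 [ 559.07654101 -276.26499465]
 [ 518.67803436 -280.11393034]]
```

Request:
send_rows --increments "-1 -.3 0 0 0 0 0;-1 -.5 0 0 0 0 0;-1 -.5 0 0 0 0 0;-1 -.3 0 0 0 0 0;-1 0 .3 0 0 0 0;-1 0 .5 0 0 0 0;-1 0 .5 0 0 0 0;-1 0 .3 0 0 0 0"

```text
time: 35.57
position: [0.4722, -0.2556, 0.1952]
tool_rot: [0.001, 1.0, 0.005, 0.001]
ft_force: [0.8, -0.3, 0.9]
gripper_width: -0.005
```

Request:
send_rows --increments "-1 0 0 0 0 0 0;-1 0 0 0 0 0 0;-1 .2 0 0 0 0 0;-1 .2 0 0 0 0 0;-1 .15 0 0 0 0 0;-1 .06 0 0 0 0 0;-1 .05 0 0 0 0 0;-1 .05 0 0 0 0 0"

```text
time: 36.23
position: [0.4997, -0.2522, 0.1946]
tool_rot: [-0.0, 1.0, 0.006, -0.0]
ft_force: [-0.2, -0.3, 0.3]
gripper_width: -0.002
```

Request:
send_rows --increments "-1 .05 0 0 0 0 0;-1 .05 0 0 0 0 0;-1 .06 0 0 0 0 0;-1 .08 0 0 0 0 0;-1 .1 0 0 0 0 0;-1 .1 0 0 0 0 0;-1 .1 0 0 0 0 0;-1 .1 0 0 0 0 0"

```text
time: 36.9
position: [0.5253, -0.2525, 0.1947]
tool_rot: [-0.0, 1.0, 0.005, -0.0]
ft_force: [-2.0, -0.2, 1.7]
gripper_width: 0.0
```

```bash
python3 - <<'E'
from h import *
delta([.544,-.254,.195])
E
```

```text
t 36.9 pos [ 0.5253 -0.2525  0.1947] f [-2.  -0.2  1.7] g 0.0004150475909166946 j [-0.567  0.476  1.772 -0.     0.894  0.993]
[[ 1.     0.011 -0.   ]
 [ 0.011 -1.     0.   ]
 [-0.    -0.    -1.   ]]
delta tool units(40mm) [ 0.468  0.044 -0.008]
pad149 [ 0.5252 -0.2524  0.0457]
```

Request:
send_rows --increments "-1 .06 0 0 0 0 0;-1 .05 0 0 0 0 0;-1 .05 0 0 0 0 0;-1 .05 0 0 0 0 0;-1 .05 0 0 0 0 0;-1 .04 0 0 0 0 0;-1 .03 0 0 0 0 0;-1 0 0 0 0 0 0"

```text
time: 37.57
position: [0.5386, -0.2524, 0.1947]
tool_rot: [0.0, 1.0, 0.005, 0.0]
ft_force: [-1.8, 0.1, 0.9]
gripper_width: -0.003
```

Request:
send_rows --increments "-1 .02 0 0 0 0 0;-1 .02 0 0 0 0 0;-1 .02 0 0 0 0 0;-1 .01 0 0 0 0 0;-1 0 0 0 0 0 0;-1 0 0 0 0 0 0;-1 0 0 0 0 0 0;-1 0 0 0 0 0 0"

```text
time: 38.23
position: [0.5411, -0.2523, 0.1947]
tool_rot: [0.0, 1.0, 0.005, 0.0]
ft_force: [-0.5, -0.6, -0.8]
gripper_width: 0.002
```

Request:
send_rows --increments "-1 .02 0 0 0 0 0;-1 .02 0 0 0 0 0;-1 .01 0 0 0 0 0;-1 0 0 0 0 0 0;-1 0 0 0 0 0 0;-1 0 0 0 0 0 0;-1 0 0 0 0 0 0;-1 0 0 0 0 0 0"

```text
time: 38.9
position: [0.5424, -0.2522, 0.1947]
tool_rot: [-0.0, 1.0, 0.005, -0.001]
ft_force: [-5.6, -0.2, 3.0]
gripper_width: -0.001
```

Request:
send_rows --increments "-1 .02 0 0 0 0 0;-1 .01 0 0 0 0 0;-1 0 0 0 0 0 0;-1 0 0 0 0 0 0;-1 0 0 0 0 0 0;-1 0 0 0 0 0 0;-1 0 0 0 0 0 0;-1 0 0 0 0 0 0"

```text
time: 39.57
position: [0.5429, -0.2521, 0.1947]
tool_rot: [-0.0, 1.0, 0.006, -0.002]
ft_force: [-6.6, -1.2, 5.1]
gripper_width: -0.002
```

Request:
send_rows --increments "-1 .02 0 0 0 0 0;-1 .01 0 0 0 0 0;-1 0 0 0 0 0 0;-1 0 0 0 0 0 0;-1 0 0 0 0 0 0;-1 0 0 0 0 0 0;-1 0 0 0 0 0 0;-1 0 0 0 0 0 0"

```text
time: 40.23
position: [0.5433, -0.2521, 0.1947]
tool_rot: [-0.0, 1.0, 0.006, -0.003]
ft_force: [-9.8, -1.0, 6.4]
gripper_width: 0.001
```

Request:
send_rows --increments "-1 .02 0 0 0 0 0;-1 0 0 0 0 0 0;-1 0 0 0 0 0 0;-1 0 0 0 0 0 0;-1 0 0 0 0 0 0;-1 0 0 0 0 0 0;-1 0 0 0 0 0 0;-1 0 0 0 0 0 0"

```text
time: 40.9
position: [0.5436, -0.2521, 0.1947]
tool_rot: [-0.001, 1.0, 0.006, -0.004]
ft_force: [-12.0, -0.4, 7.9]
gripper_width: -0.001
```

Request:
send_rows --increments "-1 -.1 0 0 0 0 0;-1 -.3 0 0 0 0 0;-1 -.4 0 0 0 0 0;-1 -.2 -.3 0 0 0 0;-1 0 -.6 0 0 0 0;-1 0 -.6 0 0 0 0;-1 0 -.5 0 0 0 0;-1 0 -.2 0 0 0 0"

```text
time: 41.57
position: [0.5057, -0.1627, 0.1949]
tool_rot: [-0.0, 1.0, 0.006, 0.001]
ft_force: [0.6, 0.1, 0.0]
gripper_width: -0.0
```

Request:
send_rows --increments "-1 .3 0 0 0 0 0;-1 .5 0 0 0 0 0;-1 .5 0 0 0 0 0;-1 .3 0 0 0 0 0;-1 .1 0 0 0 0 0;-1 0 0 0 0 0 0;-1 0 0 0 0 0 0;-1 0 0 0 0 0 0"

```text
time: 42.23
position: [0.5724, -0.164, 0.1945]
tool_rot: [-0.0, 1.0, 0.005, -0.001]
ft_force: [0.1, 0.6, 1.2]
gripper_width: -0.002
```

```bash
python3 - <<'E'
from h import *
delta([.574,-.2045,.195])
s=snap('wrist','wrist9.png')
E
```

```text
t 42.2333 pos [ 0.5724 -0.164   0.1945] f [0.1 0.6 1.2] g -0.001987540805502073 j [-0.396  0.491  1.743 -0.     0.909  1.165]
[[ 1.     0.01  -0.001]
 [ 0.01  -1.     0.   ]
 [-0.001 -0.    -1.   ]]
delta tool units(40mm) [ 0.03   1.014 -0.014]
pad149 [ 0.5722 -0.1639  0.0455]
```

Request:
send_rows --increments "-1 .06 .2 0 0 0 0;-1 0 .25 0 0 0 0;-1 0 .2 0 0 0 0;-1 0 .1 0 0 0 0;-1 0 .06 0 0 0 0;-1 0 .05 0 0 0 0;-1 0 .05 0 0 0 0;-1 0 .05 0 0 0 0"

```text
time: 42.95
position: [0.5759, -0.2024, 0.1947]
tool_rot: [-0.0, 1.0, 0.005, -0.0]
ft_force: [0.2, -0.8, -0.8]
gripper_width: 0.001
```

Request:
send_rows --increments "-1 0 .04 0 0 0 0;-1 0 .03 0 0 0 0;-1 0 .03 0 0 0 0;-1 0 .02 0 0 0 0;-1 0 0 0 0 0 0;-1 0 0 0 0 0 0;-1 0 0 0 0 0 0;-1 0 0 0 0 0 0"

```text
time: 43.62
position: [0.576, -0.207, 0.1947]
tool_rot: [-0.0, 1.0, 0.005, -0.0]
ft_force: [0.3, 2.2, 0.5]
gripper_width: 0.0
```

Request:
send_rows --increments "-1 0 .02 0 0 0 0;-1 0 .02 0 0 0 0;-1 0 .02 0 0 0 0;-1 0 0 0 0 0 0;-1 0 0 0 0 0 0;-1 0 0 0 0 0 0;-1 0 0 0 0 0 0;-1 0 0 0 0 0 0"

```text
time: 44.28
position: [0.5761, -0.2097, 0.1947]
tool_rot: [0.0, 1.0, 0.005, 0.0]
ft_force: [0.2, 0.9, 0.3]
gripper_width: 0.004
```

Request:
send_rows --increments "-1 0 .02 0 0 0 0;-1 0 .02 0 0 0 0;-1 0 0 0 0 0 0;-1 0 0 0 0 0 0;-1 0 0 0 0 0 0;-1 0 0 0 0 0 0;-1 0 0 0 0 0 0;-1 0 0 0 0 0 0"

```text
time: 44.95
position: [0.5761, -0.2111, 0.1947]
tool_rot: [0.0, 1.0, 0.005, -0.0]
ft_force: [-0.5, 1.0, -0.5]
gripper_width: 0.002
```

Request:
send_rows --increments "-1 0 .02 0 0 0 0;-1 0 .02 0 0 0 0;-1 0 0 0 0 0 0;-1 0 0 0 0 0 0;-1 0 0 0 0 0 0;-1 0 0 0 0 0 0;-1 0 0 0 0 0 0;-1 0 0 0 0 0 0"

```text
time: 45.62
position: [0.5761, -0.2127, 0.1947]
tool_rot: [0.0, 1.0, 0.005, -0.0]
ft_force: [-0.2, 1.8, -0.5]
gripper_width: -0.0
```

Request:
send_rows --increments "-1 0 .02 0 0 0 0;-1 0 .02 0 0 0 0;-1 0 0 0 0 0 0;-1 0 0 0 0 0 0;-1 0 0 0 0 0 0;-1 0 0 0 0 0 0;-1 0 0 0 0 0 0;-1 0 0 0 0 0 0"

```text
time: 46.28
position: [0.5761, -0.2132, 0.1948]
tool_rot: [-0.001, 1.0, 0.005, -0.0]
ft_force: [0.3, 5.6, 0.5]
gripper_width: 0.0
```

Request:
send_rows --increments "-1 0 .02 0 0 0 0;-1 0 .02 0 0 0 0;-1 0 0 0 0 0 0;-1 0 0 0 0 0 0;-1 0 0 0 0 0 0;-1 0 0 0 0 0 0;-1 0 0 0 0 0 0;-1 0 0 0 0 0 0"

```text
time: 46.95
position: [0.5761, -0.2138, 0.1948]
tool_rot: [-0.002, 1.0, 0.005, -0.0]
ft_force: [0.5, 9.1, 3.7]
gripper_width: 0.001
```

Request:
send_rows --increments "-1 0 -.1 0 0 0 0;-1 0 -.2 0 0 0 0;-1 0 -.4 0 0 0 0;-1 0 -.5 0 0 0 0;-1 -.3 -.3 0 0 0 0;-1 -.6 0 0 0 0 0;-1 -.6 0 0 0 0 0;-1 -.5 0 0 0 0 0"

```text
time: 47.62
position: [0.4941, -0.1554, 0.1947]
tool_rot: [0.0, 1.0, 0.006, -0.0]
ft_force: [0.9, -0.5, 1.3]
gripper_width: -0.001
```

Request:
send_rows --increments "-1 -.5 .3 0 0 0 0;-1 -.1 .5 0 0 0 0;-1 0 .6 0 0 0 0;-1 0 .6 0 0 0 0;-1 0 .5 0 0 0 0;-1 0 .1 0 0 0 0;-1 0 0 0 0 0 0;-1 0 0 0 0 0 0"

```text
time: 48.28
position: [0.4724, -0.2601, 0.1946]
tool_rot: [-0.0, 1.0, 0.005, -0.0]
ft_force: [-0.5, 0.6, -0.1]
gripper_width: -0.0
```

```bash
python3 - <<'E'
from h import *
delta([.544,-.255,.195])
E
```

```text
t 48.2833 pos [ 0.4724 -0.2601  0.1946] f [-0.5  0.6 -0.1] g -0.0002997285208051569 j [-0.632  0.426  1.871  0.     0.846  0.928]
[[ 1.     0.01  -0.001]
 [ 0.01  -1.     0.001]
 [-0.001 -0.001 -1.   ]]
delta tool units(40mm) [ 1.791 -0.109 -0.012]
pad149 [ 0.4723 -0.26    0.0456]
```

Now a final gentle +x nudge at the middle, stopping when force shows.

Request:
send_rows --increments "-1 .3 -.08 0 0 0 0;-1 .4 0 0 0 0 0;-1 .4 0 0 0 0 0;-1 .25 0 0 0 0 0;-1 .15 0 0 0 0 0;-1 .1 0 0 0 0 0;-1 .05 0 0 0 0 0;-1 .03 0 0 0 0 0"

```text
time: 48.95
position: [0.5397, -0.2567, 0.1945]
tool_rot: [-0.0, 1.0, 0.006, -0.0]
ft_force: [-0.3, -0.1, -0.3]
gripper_width: 0.002
```

Request:
send_rows --increments "-1 .03 0 0 0 0 0;-1 .03 0 0 0 0 0;-1 .02 0 0 0 0 0;-1 .02 0 0 0 0 0;-1 0 0 0 0 0 0;-1 0 0 0 0 0 0;-1 0 0 0 0 0 0;-1 0 0 0 0 0 0"

```text
time: 49.62
position: [0.5427, -0.2571, 0.1947]
tool_rot: [-0.0, 1.0, 0.005, -0.001]
ft_force: [-4.5, -0.8, 3.1]
gripper_width: 0.0
```

Request:
send_rows --increments "-1 .02 0 0 0 0 0;-1 .02 0 0 0 0 0;-1 .02 0 0 0 0 0;-1 0 0 0 0 0 0;-1 0 0 0 0 0 0;-1 0 0 0 0 0 0;-1 0 0 0 0 0 0;-1 0 0 0 0 0 0"

```text
time: 50.28
position: [0.5435, -0.2571, 0.1947]
tool_rot: [-0.0, 1.0, 0.006, -0.004]
ft_force: [-10.3, -1.6, 6.8]
gripper_width: -0.003
```

Request:
send_rows --increments "-1 -.1 0 0 0 0 0;-1 -.2 0 0 0 0 0;-1 -.4 0 0 0 0 0;-1 -.4 0 -.2 0 0 0;-1 -.2 0 -.5 0 0 0;-1 0 0 -.7 0 0 0;-1 0 0 -.7 0 0 0;-1 0 0 -.7 0 0 0"

```text
time: 50.95
position: [0.494, -0.2575, 0.3078]
tool_rot: [-0.0, 1.0, 0.005, 0.001]
ft_force: [1.1, -1.1, -0.3]
gripper_width: -0.001
```

Request:
send_rows --increments "-1 -.3 .3 -.4 0 0 0;-1 -.6 .6 0 0 0 0;-1 -.6 .6 0 0 0 0;-1 -.6 .6 0 0 0 0;-1 -.6 .6 0 0 0 0;-1 -.6 .6 0 0 0 0;-1 0 0 0 0 0 0;-1 0 0 0 0 0 0"

```text
time: 51.62
position: [0.3626, -0.3922, 0.3227]
tool_rot: [0.0, 1.0, 0.003, 0.001]
ft_force: [0.7, 0.9, -0.5]
gripper_width: 0.002
```

```bash
python3 - <<'E'
from h import *
st()
s=snap('top','top10.png'); w=snap('wrist','wrist10.png'); d=snap('side','side10.png')
a=cv2.resize(s['color'][200:312,420:535],(460,448),interpolation=cv2.INTER_CUBIC)
b=np.vstack([cv2.resize(w['color'],(320,240)),cv2.resize(d['color'][160:265,330:470],(320,208))])
cv2.imwrite('pics/fin.png',np.hstack([a,b])[:,:,::-1])
g=cv2.cvtColor(s['color'],cv2.COLOR_RGB2HSV)[:,:,2]
for (z,r) in ((.042,(220,272,460,514)),(.033,(205,325,205,365))):
    m=np.zeros_like(g); m[r[0]:r[1],r[2]:r[3]]=(g[r[0]:r[1],r[2]:r[3]]>95)*255
    for c in cv2.findContours(m,cv2.RETR_EXTERNAL,cv2.CHAIN_APPROX_NONE)[0]:
        if cv2.contourArea(c)<150: continue
        print(np.round(cv2.minAreaRect(ray(s,c[:,0],z)[:,:2].astype(np.float32)*1000)[:2],1))
E
```

```text
t 51.6167 pos [ 0.3626 -0.3922  0.3227] f [ 0.7  0.9 -0.5] g 0.001909539283984448 j [-9.550e-01  2.750e-01  1.722e+00  1.000e-03  1.143e+00  6.080e-01]
[[ 1.     0.007  0.001]
 [ 0.007 -1.    -0.001]
 [ 0.001  0.001 -1.   ]]
[[ 577.6 -256. ]
 [  63.6   46.5]]
[[459.8  33.9]
 [ 40.2  60.4]]
[[480.7 260.8]
 [ 40.9  60. ]]
```

View pics/fin.png

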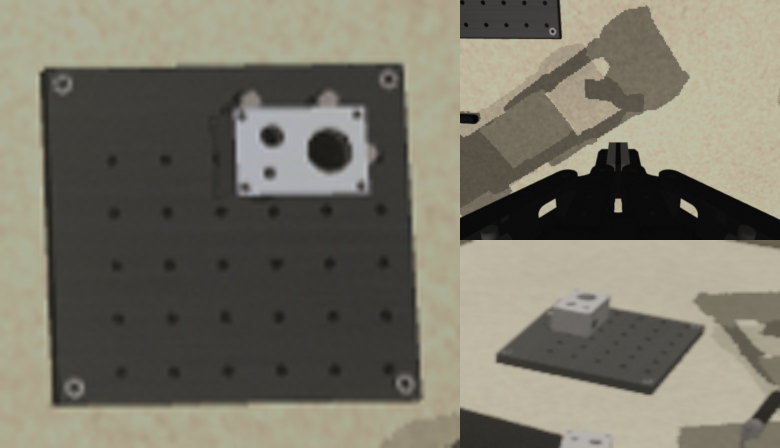

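```bash
python3 -c "
from plant import manip; print(manip.job_done())"
```

```text
the job is handed in; nothing more can be done
None
```

The plain-side-up block is now ports up on the locating plate, pushed home against the three pins, and the job is handed in. It took about 52 s of the 72 s.

- **Turning:** I gripped the block by its ends and turned it 90° onto its long side on the mat. I then regripped it, turned it another 90° and set it flat on the plate clear of the pins. Both set-downs stopped on touch, with about 8 N extra showing at the wrist.
- **Pushing home:** I pushed with the shut fingers along −y, then +x, then −y, then a last +x. It stopped firmly at about 12 N on the first +x push, 9 N along −y and 10 N on the last +x. The last +x push stopped at the same tool position as the first, to about 0.1 mm.
- **Last look:** The final top view shows the block flat and square, ports up. One long side is at the pair of pins and an end is at the single pin. The arm is about 0.3 m up and touching nothing. `block_b` and `block_c` are within 0.1 mm of where they started. I did not measure the caliper, tweezers, deburrer, loupe or jar again.
- **Where a check disagreed:** The final measurement of the block was rough because the bright pins merged into its outline, which read 64 × 46 mm. Its centre came out at (578, −256) mm, against home estimates of about x 574–575, y −253 to −256 mm. For contact with the pins I relied on the force stops and the picture instead.

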